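# Adjust a drum brake through the slot in its backing plate

### The job

Take up the slack in the drum brake lying on the bench: with the red-handled screwdriver from the rack, reach down through the slot in the backing plate and push the star wheel's teeth towards the plate's rim (the way the painted arrow points), one tooth at a time, until you feel the shoe come to bear on the drum. Leave it there with a light drag, not forced tight; then hang the red screwdriver back in the rack. Leave the yellow one where it hangs.

Things in the scene. Friction and masses are not known exactly. Their poses are not given: they have to be found in the camera images.
- brake: drum brake, fixed, lying drum down: dark ribbed drum 200 mm across under a grey backing-plate disc (204 mm) whose flat top is at z = 0.075. Origin: centre of its underside, z up. On the plate's middle a flange, 60 mm across, 16 mm high; at +x a wheel-cylinder casting with nipple, 24 mm high. The slot is at x = -58 mm; there -x (to the near rim, as the yellow painted arrow points) is tightening
- slot (a point): centre of the access slot at the plate's top face (z = 0.075). The slot is 38 mm long (along the brake's x) and 12 mm wide (y), through the 4 mm plate
- star_wheel: brass star wheel, 48 mm across, 9 mm thick, axis along the brake's y, origin at its centre, 33 mm straight below the slot. 10 teeth 36 degrees apart, 3.5 mm thick, 10 mm deep, round tips; the highest stand 9 mm below the plate's top. Its z axis points along one tooth. Which way the teeth stand at the start varies; it stays where it is left (friction of its thread)
- red_driver: red-handled screwdriver, 171 mm long, hanging tip down in the rack, loose, about 80 g. Its x axis points along the shank to the tip (down); handle 82 mm long and about 28 mm thick, shank 88 mm long and 6.4 mm thick. The origin lies 13 mm off the tool's axis, 4 mm below the handle's lower end
- red_grip (a point): a point on the red screwdriver's axis, in its handle, 46 mm below the handle's top end and 36 mm above the handle's lower end: a good place to grip (28 mm thick)
- red_tip (a point): the tip of the red screwdriver, on its axis, 124.5 mm from red_grip
- yellow_driver: longer yellow-handled screwdriver (201 mm) hanging in the rack in the other outer hole, loose; not to be moved. Its handle's top stands 96 mm above the rack
- rack: wooden screwdriver rack, fixed, 50 mm deep (x), 140 mm long (y): an 18 mm strip on two end boards, top at z = 0.115, over a base board. Three 13 mm holes through the strip at y = -45, 0, +45 mm; red and yellow hang in the outer two in either order. A screwdriver hangs by its handle's lower end (20 mm across) on the strip. Origin: centre of its underside, z up
- rack_top (a point): centre of the top face of the rack's strip (over the middle hole)
- brake_shoe: the brake shoe that the wheel's screw moves outwards by 2.6 mm a tooth, hidden in the drum. Origin 35 mm above the bench, on the lining's outer face
- wheel_top (a point): fixed point over the wheel's axis at the height of the tooth tips (z = 0.066). Put the tip into a gap on the hub side (+x) of the top tooth, 6 to 7 mm deep (15 to 16 mm below the plate's top; the gap is about 9 mm wide there), and push along the brake's -x until the tip is 8 to 10 mm beyond this point; lift 12 mm, come back and take the next tooth
- drum: the cast drum under the plate, fixed to the brake. Turning the wheel freely takes about 4 N at the tool. After 1 to 4 teeth (it differs each time and cannot be seen) the shoe meets the drum, and the push then climbs steeply, 2 to 3 N for each tenth of a tooth. 7 to 9 N at the tool is the right drag: stop there and draw back; the wheel springs back only a little. 12 N and more is too tight
There are look-alikes about, which are no part of the job. What is shaped like the red_driver but grey or turquoise is not meant.

How it is judged (in metres and radians):
On the way:
1. the star wheel is advanced until the shoe bears on the drum (over 6 N between them) (contact force between brake_shoe and drum above 6 N), for 0.2 s.
At the end, for the whole second after the job is handed in: the shoe rests on the drum with a light drag (6 to 40 N between them); the red screwdriver hangs at rest in a hole of the rack, its handle down on the strip (within 7 mm) and upright within 0.17 rad (contact force between brake_shoe and drum between 6 and 40 N and z of red_grip in the frame of rack between 0.144 and 0.158 m and x of red_grip in the frame of rack between -0.012 and 0.012 m and y of red_grip in the frame of rack between -0.06 and 0.06 m and angle between the x axis of red_driver and the z axis of rack, either way round below 0.17 rad and linear speed of red_driver below 0.02 m/s); the robot touches nothing.
It fails at once if the red screwdriver presses on any part of the brake with over 25 N (contact force between red_driver and brake above 25 N).
It fails at once if the brake is forced tight (over 45 N between shoe and drum, about 12 N at the tool) (contact force between brake_shoe and drum above 45 N).
It fails at once if the yellow screwdriver is moved by over 3 cm (distance of yellow_driver from where it was at the start of the episode above 0.03 m).
It also fails if it takes over 67 s, if anything falls off the work surface, if the arm or the gripper's body presses on something with over 40 N, if the wrist force passes 120 N, or if a joint passes its speed limit or range.

### The arm

A 6-joint arm with a two-finger parallel gripper is mounted at the origin on a cart in front of the work surface, level with it; the furniture and walls round the work are solid. World frame = base frame: x ahead of the robot, y to its left, z up, the work surface at z = 0. Lengths are in m, angles in degrees, forces in N, time in s.
With the tool pointing down it reaches from about 0.225 to 0.725 m from the base axis. Payload 3.1 kg.
Tool frame: the origin (TCP) lies midway between the tips of the shut fingers; the grasp point (between the pads) lies 19 mm behind it; z points along the fingers, y is the line along which they close (so a half turn about z gives the same grasp; the last joint's range is limited). The gripper opens to 85 mm and grips with 20 to 120 N. Pads are 22 mm wide; open, the fingers measure 114 mm over their backs; the gripper's body (76 mm by 85 mm) begins 54 mm behind the grasp point. The pads swing forward as they close: fully open they stand 13 mm farther back than shut.
Start: joints at [69.167, 2.75, 5.684, 92.934, 0, 82.678], TCP at [0.123, 0.51, 0.231] pointing down, gripper open.
Joint ranges: [-166.93, 166.93], [-56.73, 111.36], [-69.38, 81.34], [-121.58, 131.49], [-85.45, 84.26], [-180, 180]. Speed limits (degrees/s): [159.86, 159.86, 180, 180, 180, 180].

### API

Orientations are given as [roll, pitch, yaw] about the fixed x, y, z axes, in that order (R = Rz(yaw) Ry(pitch) Rx(roll)).
In Python, from cell import manip gives the robot as it stands. The module is installed in compiled form; this text tells all that it offers.
- The arm moves only by the tool carry_out, never from a script. Its arguments are lists of equal length, an entry for each row: "dp": the shift along the tool's x, y, z as a fraction of full scale, a list of three; "dr": the turn, a rotation vector about the tool's x, y, z as a fraction of full scale, a list of three. In form: {"dp": [[x, y, z], ...], "dr": [[wx, wy, wz], ...]}. A call has 1 to 8 rows; each row is the pose to reach, as a shift and turn from the pose commanded when the call began, along the tool's axes at that moment; what a row does not reach only later rows make up. Full scale, the value 1, is 200 mm for a shift and 90 degrees for a turn. A row lasts 1/12 s, in which the tool goes at most 41.7 mm and 7.16 degrees, less where a joint would pass 70% of its speed; a pose out of reach is approached as far as the arm can. A call with a number of a shift or a turn outside -1 to 1 is refused whole. A call with a gripper value outside its range is refused whole. "gripper" is the gripper command: -1 is fully open, 1 is shut, values between are in proportion, set as the call begins (left out, the last holds). The fingers move at their own pace and stop on an object; "newtons" is the grip in N (left out, the last holds). Time passes only in rows, so rows that repeat a pose let the fingers close. It gives the time, the measured TCP pose, the force, the opening and the grip force at its end, in the units of the state.
- manip.get_state(): the state, without advancing time (a new reading comes with each control period).
- manip.grab_frame(name): name is "scene" or "side" or "wrist"; returns a dict with "img" (480x640x3 uint8, blue, green, red), "depth" (480x640 float32, m along the optical axis (not along the pixel's ray), 0 where there is no reading), "fx", "fy", "cx", "cy" (pixels), "R" (3x3) and "t" (3): a world point X has camera coordinates R X + t. Camera axes: x right, y down, z forward; pixel columns grow to the right and rows downward; lengths in m; the calibration is good to about 2 mm. The wrist camera is an equidistant fisheye: a pixel r from the principal point sees the ray r / f radians off the axis. A picture is of the moment at which its call begins.
- manip.finish_job(): hands the job in; it is judged then, once.
Trained networks look in a picture, given as the dict that the camera call returned (one of the last four; its "shot" number tells which), for a name from the list of things; names that differ only in an ending like _2 or _b are one class to them, and where a whole thing is asked for, a point or a joint stands for the part that bears it (a point fixed in the world has none). Each returns a list of dicts, best first, with "conf" (0 to 1); they miss things now and then, are a little off and sometimes report something else, mostly with a low value. They report only what shows in the picture. A call takes as long as a camera call. They do not tell look-alikes from the thing itself.
- manip.find_in(picture, thing): "xyz" ([x, y, z] in m, in world coordinates, good to about 4 mm: the middle of the surface that is visible of it).
- manip.silhouettes(picture, thing): "region" (480x640 bool, what is visible of it).
- manip.pinpoint(picture, thing): "xyz" ([x, y, z] in m, in world coordinates, good to about 4 mm: a listed point, or the origin of a listed thing).
The state is a dict: "clock": time; "joints": joint angles; "qvel": joint speeds; "joint_torque": joint torques, N m; "position": TCP position; "eef_rot": TCP orientation; "wrist_force": force on the tool from outside, world axes, zero at the start; "ft_torque": the same for the moment, N m; "finger_gap": opening from 0.0 (shut) to 1.0 (fully open); "grasp_force": force on a finger pad.
Only numpy, scipy, OpenCV 4.12 (cv2) and the standard library are available. Lean on these libraries where they do the work, as an engineer would, in place of code of your own. Each camera call takes 0.05 s, during which the arm holds its last target. There are 200 camera calls.

## Working session

There is one attempt and no reset: what is moved stays moved. The work goes in short steps, Python scripts to look and compute and a tool call to move; the robot and the scene stay as the last step left them, time stands still between calls to the robot, and variables do not carry over. Pictures are saved under pics/ and viewed, at most 10 in all, crops included, and the job is handed in when it is done.

Besides the shell and the picture viewer there is one more tool, called after ">>>" as name(argument=value, ...), one argument or row to a line, values as JSON. carry_out: Moves the arm, as the interface text tells. Its arguments: {"type":"object","properties":{"dp":{"type":"array","items":{"type":"array","items":{"type":"number"}}},"dr":{"type":"array","items":{"type":"array","items":{"type":"number"}}},"gripper":{"type":"number"},"newtons":{"type":"number"}},"required":["dp","dr"]}

```bash
mkdir -p pics; cat > h.py <<'E'
import numpy as np, cv2
from cell import manip as m
def proj(f,X):
    c=f["R"]@np.array(X)+f["t"]; return c[0]/c[2]*f["fx"]+f["cx"], c[1]/c[2]*f["fy"]+f["cy"]
def unproj(f,u,v,d=None):
    d=f["depth"][int(v),int(u)] if d is None else d
    c=np.array([(u-f["cx"])/f["fx"]*d,(v-f["cy"])/f["fy"]*d,d]); return f["R"].T@(c-f["t"])
def onplane(f,u,v,z):
    r=f["R"].T@np.array([(u-f["cx"])/f["fx"],(v-f["cy"])/f["fy"],1]); o=-f["R"].T@f["t"]
    return o+r*(z-o[2])/r[2]
E
python3 - <<'E'
from h import *
s=m.get_state(); print({k:np.round(v,3).tolist() for k,v in s.items()})
for n in ("scene","side"):
    f=m.grab_frame(n); cv2.imwrite(f"pics/{n}0.png",f["img"])
    print(n,f["fx"],np.round(-f["R"].T@f["t"],3))
    for t in ("brake","slot","star_wheel","red_driver","red_grip","red_tip","yellow_driver","rack","rack_top","wheel_top"):
        try: print(t,[(np.round(d["xyz"],4).tolist(),round(float(d["conf"]),2)) for d in m.pinpoint(f,t)][:4])
        except Exception as e: print(t,e)
E
```

```text
{'clock': 0.0, 'joints': [69.166, 2.791, 5.587, 92.935, -0.001, 82.678], 'qvel': [0.079, -0.023, -0.021, 0.002, -0.107, 0.073], 'joint_torque': [0.002, -33.878, 32.002, 0.02, -0.0, 0.0], 'position': [0.122, 0.51, 0.23], 'eef_rot': [-179.862, -0.016, 166.488], 'wrist_force': [-0.197, -0.197, 0.011], 'ft_torque': [0.02, 0.031, -0.018], 'grasp_force': 0.0, 'finger_gap': 0.999}
scene 518.3998891300063 [ 0.063 -0.107  0.695]
brake [([0.5328, 0.1026, -0.0008], 0.79)]
slot [([0.4778, 0.1192, 0.073], 0.82)]
star_wheel [([0.4836, 0.122, 0.0391], 0.6)]
red_driver [([0.4601, 0.5644, 0.0857], 0.89), ([0.5179, 0.5077, 0.0844], 0.86), ([0.5076, 0.4127, 0.1131], 0.72)]
red_grip [([0.5109, 0.4943, 0.1312], 0.72), ([0.4732, 0.5613, 0.126], 0.65), ([0.5181, 0.4068, 0.1517], 0.63)]
red_tip [([0.5171, 0.4074, 0.0239], 0.96), ([0.5156, 0.5021, -0.0023], 0.68), ([0.4754, 0.557, 0.0022], 0.6)]
yellow_driver [([0.4799, 0.3253, 0.1135], 0.85)]
rack [([0.5026, 0.3628, -0.0017], 0.57)]
rack_top [([0.5044, 0.3668, 0.1131], 0.9), ([0.5344, 0.103, -0.0022], 0.51)]
wheel_top [([0.4797, 0.1187, 0.0649], 0.87), ([0.4803, 0.1218, 0.0712], 0.63)]
side 598.7792732329062 [0.007 1.187 0.565]
brake [([0.5385, 0.1032, 0.0014], 0.63)]
slot [([0.4787, 0.1216, 0.0724], 0.77)]
star_wheel []
red_driver [([0.4599, 0.5609, 0.0813], 0.97), ([0.5069, 0.4059, 0.1095], 0.96)]
red_grip [([0.4744, 0.5599, 0.1298], 0.67), ([0.5165, 0.4967, 0.1256], 0.63), ([0.5151, 0.4053, 0.1516], 0.58)]
red_tip [([0.4775, 0.5566, 0.0028], 0.96), ([0.515, 0.4951, 0.002], 0.81)]
yellow_driver [([0.4789, 0.3208, 0.112], 0.93)]
rack [([0.5074, 0.3587, -0.003], 0.92), ([0.5376, 0.1013, 0.0024], 0.24)]
rack_top [([0.5041, 0.3607, 0.1137], 0.69)]
wheel_top [([0.4826, 0.1201, 0.0655], 0.6), ([0.5069, 0.4086, 0.1108], 0.33)]
```

View pics/scene0.png

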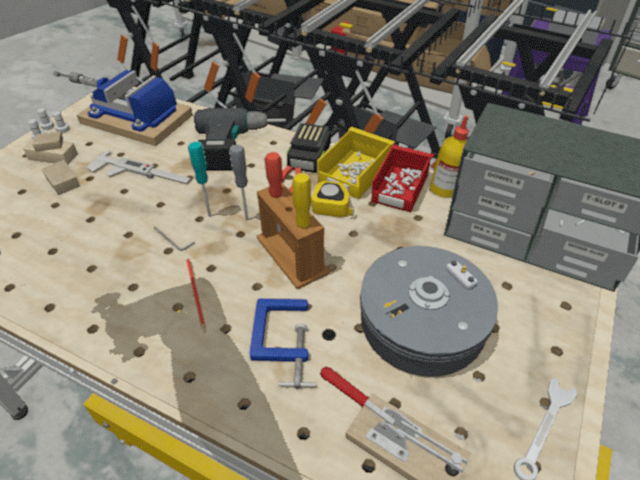

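View pics/side0.png

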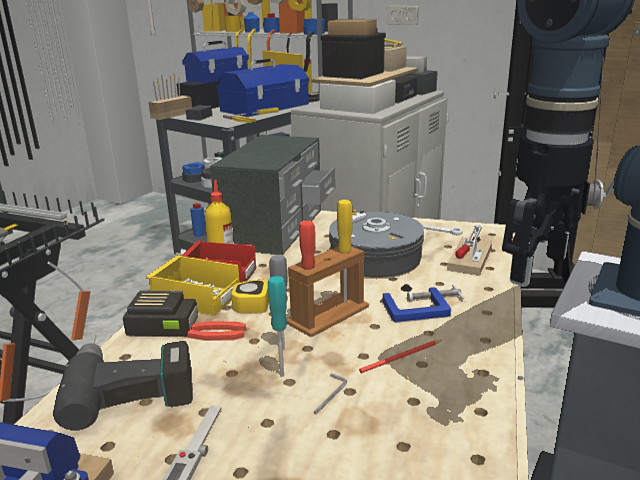

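The red driver hangs in the rack hole farther from the robot, at scene pixel (275,175), and yellow at (302,200). The brake is at (428,305) with its slot near (397,309). I'll go above the red driver, with the fingers closing along the brake's x.

>>> carry_out(
  dp=[
    [-0.2,-0.02,-0.1],
    [-0.4,-0.02,-0.1],
    [-0.6,-0.02,-0.1],
    [-0.8,-0.02,-0.1],
    [-1,-0.02,-0.1],
    [-1,-0.02,-0.1],
    [-1,-0.02,-0.1],
    [-1,-0.02,-0.1],
  ],
  dr=[
    [0,0,-0.075],
    [0,0,-0.15],
    [0,0,-0.225],
    [0,0,-0.3],
    [0,0,-0.375],
    [0,0,-0.45],
    [0,0,-0.525],
    [0,0,-0.6],
  ],
)

```text
clock: 1.77
position: [0.3176, 0.4592, 0.2509]
eef_rot: [-180.0, -0.0, -139.3]
wrist_force: [-0.3, -0.5, 1.3]
finger_gap: 1.0
grasp_force: 0.0
```

>>> carry_out(
  dp=[
    [-0.1,-0.14,0],
    [-0.2,-0.28,0],
    [-0.3,-0.43,0],
    [-0.4,-0.57,0],
    [-0.5,-0.71,0],
    [-0.59,-0.85,0],
    [-0.59,-0.85,0],
    [-0.59,-0.85,0],
  ],
  dr=[
    [0,0,-0.06],
    [0,0,-0.12],
    [0,0,-0.18],
    [0,0,-0.24],
    [0,0,-0.3],
    [0,0,-0.36],
    [0,0,-0.36],
    [0,0,-0.36],
  ],
)

```text
clock: 2.43
position: [0.5178, 0.406, 0.2496]
eef_rot: [179.9, -0.1, -107.3]
wrist_force: [-0.1, 0.6, 0.4]
finger_gap: 1.001
grasp_force: 0.0
```

```bash
python3 - <<'E'
from h import *
s=m.get_state(); print(s["clock"],s["position"],s["eef_rot"],s["joints"])
f=m.grab_frame("wrist"); cv2.imwrite("pics/w1.png",f["img"]); print(f["fx"],f["cx"],f["cy"],-f["R"].T@f["t"],f["R"])
for n in ("wrist","scene","side"):
    f=m.grab_frame(n); print(n)
    for t in ("red_grip","red_tip","red_driver","yellow_driver","rack","rack_top","slot","wheel_top","brake"):
        print(t,[(np.round(d["xyz"],4).tolist(),round(float(d["conf"]),2)) for d in m.pinpoint(f,t)][:3])
E
```

```text
2.4333 [0.51781532 0.40602391 0.24955846] [ 1.79901060e+02 -9.67487473e-02 -1.07325907e+02] [ 3.22589782e+01  2.45792030e+01  3.36015931e+01  9.91601963e+01
  1.26055275e-02 -4.04150466e+01]
371.64829954431775 317.1555132179762 235.85641917410902 [0.49229847 0.3257901  0.39216257] [[-0.95460145  0.29788101  0.00172507]
 [ 0.28230441  0.90280532  0.32441759]
 [ 0.09508044  0.3101765  -0.94591239]]
wrist
red_grip [([0.5164, 0.4069, 0.1534], 0.65), ([0.5162, 0.4905, 0.1254], 0.63)]
red_tip [([0.4757, 0.5603, 0.0002], 0.93), ([0.5117, 0.4923, 0.0032], 0.75)]
red_driver [([0.5193, 0.5068, 0.082], 0.97), ([0.4585, 0.5658, 0.0834], 0.91)]
yellow_driver [([0.4819, 0.3215, 0.1089], 0.8)]
rack [([0.5055, 0.3631, 0.002], 0.97)]
rack_top [([0.5034, 0.3611, 0.1116], 0.58)]
slot []
wheel_top []
brake []
scene
red_grip [([0.5134, 0.4952, 0.1275], 0.74), ([0.4735, 0.5616, 0.1214], 0.68), ([0.5154, 0.4117, 0.1491], 0.57)]
red_tip [([0.5176, 0.5013, -0.0047], 0.93), ([0.5188, 0.4071, 0.0248], 0.85), ([0.4712, 0.5581, 0.0039], 0.81)]
red_driver [([0.4643, 0.5657, 0.0862], 0.92), ([0.506, 0.4129, 0.1144
[... 260 characters left out ...]
0.3269, 0.11], 0.35)]
wheel_top [([0.4785, 0.1175, 0.067], 0.88)]
brake [([0.5323, 0.1002, 0.0028], 0.81)]
side
red_grip [([0.5166, 0.4076, 0.1495], 0.63), ([0.5163, 0.4948, 0.1246], 0.6), ([0.4776, 0.5611, 0.1275], 0.6)]
red_tip [([0.4737, 0.5613, 0.0039], 0.89), ([0.5144, 0.4966, 0.0014], 0.59)]
red_driver [([0.507, 0.4092, 0.1112], 0.91), ([0.4597, 0.5602, 0.0829], 0.75)]
yellow_driver [([0.4792, 0.3201, 0.1091], 0.87)]
rack [([0.51, 0.3593, 0.0004], 0.97)]
rack_top [([0.5024, 0.3618, 0.1131], 0.95)]
slot [([0.4801, 0.1199, 0.0738], 0.84), ([0.5059, 0.4113, 0.1094], 0.55)]
wheel_top [([0.4844, 0.1191, 0.0667], 0.78), ([0.5157, 0.4062, 0.1489], 0.53)]
brake [([0.5402, 0.1045, -0.0], 0.55)]
```

>>> carry_out(
  dp=[
    [0,0.01,0.12],
    [0,0.01,0.24],
    [0,0.01,0.36],
    [0,0.01,0.48],
    [0,0.01,0.56],
    [0,0.01,0.59],
    [0,0.01,0.59],
  ],
  dr=[
    [0,0,0],
    [0,0,0],
    [0,0,0],
    [0,0,0],
    [0,0,0],
    [0,0,0],
    [0,0,0],
  ],
)

```text
clock: 4.57
position: [0.5131, 0.4069, 0.1307]
eef_rot: [179.8, -0.2, -107.1]
wrist_force: [-1.1, -0.1, -0.5]
finger_gap: 1.001
grasp_force: 0.0
```

>>> carry_out(
  dp=[
    [0,0,0],
    [0,0,0],
    [0,0,0],
    [0,0,0],
    [0,0,0],
    [0,0,0],
    [0,0,0],
    [0,0,0],
  ],
  dr=[
    [0,0,0],
    [0,0,0],
    [0,0,0],
    [0,0,0],
    [0,0,0],
    [0,0,0],
    [0,0,0],
    [0,0,0],
  ],
  gripper=1,
  newtons=100,
)

```text
clock: 5.23
position: [0.5152, 0.4081, 0.1347]
eef_rot: [-179.9, 0.1, -107.1]
wrist_force: [1.0, 0.7, 4.8]
finger_gap: 0.284
grasp_force: 97.4
```

>>> carry_out(
  dp=[
    [0,0,0],
    [0,0,0],
    [0,0,0],
    [0,0,0],
  ],
  dr=[
    [0,0,0],
    [0,0,0],
    [0,0,0],
    [0,0,0],
  ],
)

```text
clock: 5.57
position: [0.5152, 0.4081, 0.1347]
eef_rot: [-179.9, 0.1, -107.1]
wrist_force: [1.3, 0.1, 5.6]
finger_gap: 0.285
grasp_force: 97.5
```

>>> carry_out(
  dp=[
    [0,0,-0.05],
    [0,0,-0.15],
    [0,0,-0.25],
    [0,0,-0.35],
    [0,0,-0.45],
    [0,0,-0.55],
    [0,0,-0.6],
    [0,0,-0.6],
  ],
  dr=[
    [0,0,0],
    [0,0,0],
    [0,0,0],
    [0,0,0],
    [0,0,0],
    [0,0,0],
    [0,0,0],
    [0,0,0],
  ],
)

```text
clock: 6.23
position: [0.515, 0.4083, 0.2564]
eef_rot: [-179.9, 0.2, -107.1]
wrist_force: [-0.3, 1.0, -0.2]
finger_gap: 0.285
grasp_force: 98.2
```

>>> carry_out(
  dp=[
    [0,0.2,0],
    [0,0.4,0],
    [0.2,0.4,0],
    [0.4,0.4,0],
    [0.6,0.4,0],
    [0.8,0.4,0],
    [1,0.4,0],
    [1,0.4,0],
  ],
  dr=[
    [0,0,0],
    [0,0,0],
    [0,0,0],
    [0,0,0],
    [0,0,0],
    [0,0,0],
    [0,0,0],
    [0,0,0],
  ],
)

```text
clock: 6.9
position: [0.3749, 0.2345, 0.2511]
eef_rot: [179.8, -0.4, -107.3]
wrist_force: [0.9, 0.9, -0.5]
finger_gap: 0.283
grasp_force: 98.4
```

>>> carry_out(
  dp=[
    [0.2,-0.1,0],
    [0.4,-0.3,0],
    [0.43,-0.45,0],
    [0.43,-0.6,0],
    [0.43,-0.65,0],
    [0.43,-0.65,0],
    [0.43,-0.65,0],
    [0.43,-0.65,0],
  ],
  dr=[
    [0,0,0],
    [0,0,0],
    [0,0,0],
    [0,0,0],
    [0,0,0],
    [0,0,0],
    [0,0,0],
    [0,0,0],
  ],
)

```text
clock: 7.57
position: [0.4767, 0.1204, 0.2526]
eef_rot: [179.9, -0.0, -107.1]
wrist_force: [0.2, -0.3, -0.7]
finger_gap: 0.283
grasp_force: 98.4
```

```bash
python3 - <<'E'
from h import *
s=m.get_state(); print(s["clock"],s["position"],s["eef_rot"],s["wrist_force"])
for n in ("scene","side","wrist"):
    f=m.grab_frame(n); cv2.imwrite(f"pics/{n}2.png",f["img"]); print(n)
    np.savez(f"{n}2.npz",**{k:np.array(v) for k,v in f.items()})
    for t in ("red_grip","red_tip","red_driver","slot","wheel_top","star_wheel","brake"):
        print(t,[(np.round(d["xyz"],4).tolist(),round(float(d["conf"]),2)) for d in m.pinpoint(f,t)][:2])
f=np.load("scene2.npz"); u,v=proj(f,[0.479,0.12,0.08]); print(u,v)
im=f["img"][int(v)-75:int(v)+75,int(u)-100:int(u)+100]
a=cv2.resize(im,None,fx=4,fy=4,interpolation=2); cv2.imwrite("pics/crop2.png",a); print(int(u)-100,int(v)-75)
E
```

```text
7.5667 [0.47668565 0.12039081 0.25261859] [ 1.79851421e+02 -3.09357446e-02 -1.07055670e+02] [ 0.21255578 -0.27547838 -0.67881674]
scene
red_grip [([0.4713, 0.5629, 0.1241], 0.89), ([0.4782, 0.1209, 0.2662], 0.64)]
red_tip [([0.4766, 0.1183, 0.1429], 0.96), ([0.4748, 0.5558, 0.0032], 0.63)]
red_driver [([0.4634, 0.5631, 0.0847], 0.96), ([0.4661, 0.1258, 0.2345], 0.59)]
slot [([0.4795, 0.1216, 0.0705], 0.8)]
wheel_top []
star_wheel [([0.4851, 0.1196, 0.0401], 0.56)]
brake [([0.5365, 0.103, -0.0008], 0.96)]
side
red_grip [([0.4763, 0.1175, 0.2677], 0.98), ([0.4764, 0.5596, 0.1292], 0.86)]
red_tip [([0.4771, 0.5601, 0.0004], 0.97), ([0.5146, 0.4959, 0.0023], 0.66)]
red_driver [([0.4647, 0.1203, 0.2331], 0.82)]
slot [([0.4786, 0.1192, 0.0734], 0.94), ([0.5392, 0.1035, 0.0012], 0.72)]
wheel_top [([0.4855, 0.1193, 0.0662], 0.83)]
star_wheel [([0.4684, 0.1183, 0.2287], 0.73)]
brake [([0.5361, 0.1035, 0.003], 0.9)]
wrist
red_grip [([0.4769, 0.1171, 0.27], 0.65)]
red_tip [([0.475, 0.1141, 0.1402], 0.71)]
red_driver [([0.4663, 0.1242, 0.2347], 0.72)]
slot [([0.4802, 0.1243, 0.0753], 0.73)]
wheel_top [([0.4851, 0.1172, 0.0648], 0.85)]
star_wheel []
brake [([0.5319, 0.1015, -0.0022], 0.64)]
396.1498853027565 308.2079893957505
296 233
```

View pics/crop2.png

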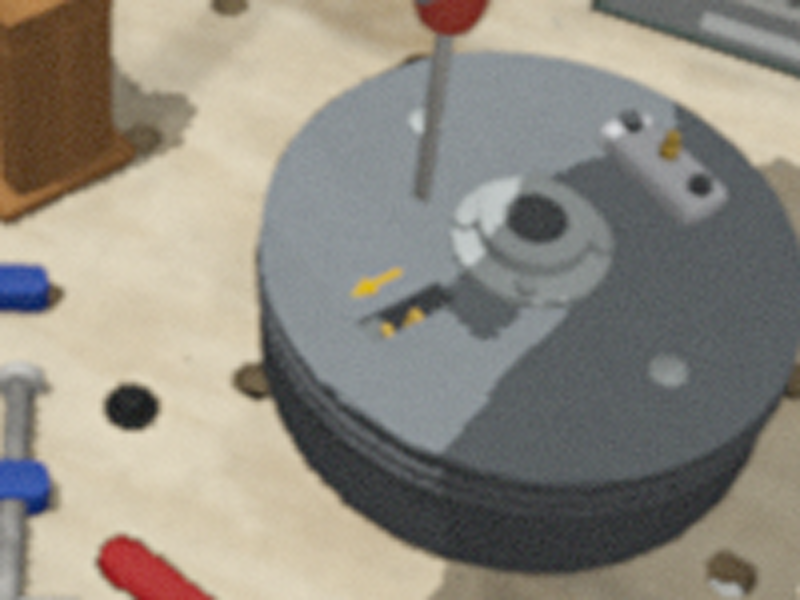

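View pics/wrist2.png

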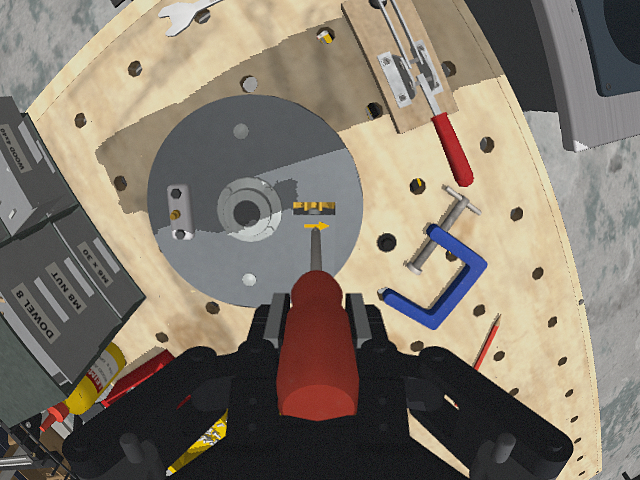

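Scene crop: the tip is above the plate near (425,195), and the slot runs from (365,330) to (450,290) with two brass teeth in it. Wrist: the slot is at (314,208) with teeth visible, and the tip is near (316,230). Next I'll rectify both pictures onto the plate plane.

```bash
cat >> h.py <<'E'
def projw(f,X):
    c=f["R"]@np.array(X)+f["t"]; n=np.hypot(c[0],c[1]); r=np.arctan2(n,c[2])
    return c[0]/n*r*f["fx"]+f["cx"], c[1]/n*r*f["fy"]+f["cy"]
def ortho(f,name,c,yaw,z,hx,hy,s):
    # image right = brake -x ... here: right=+x, up=+y of local frame, s px/m
    xs=np.arange(-hx,hx,1/s); ys=np.arange(hy,-hy,-1/s); A,B=np.meshgrid(xs,ys)
    cy,sy=np.cos(yaw),np.sin(yaw)
    P=np.stack([c[0]+A*cy-B*sy,c[1]+A*sy+B*cy,0*A+z],-1)
    C=P@f["R"].T+f["t"]
    if name=="wrist":
        n=np.hypot(C[...,0],C[...,1]); r=np.arctan2(n,C[...,2]); u=C[...,0]/n*r*f["fx"]+f["cx"]; v=C[...,1]/n*r*f["fy"]+f["cy"]
    else: u=C[...,0]/C[...,2]*f["fx"]+f["cx"]; v=C[...,1]/C[...,2]*f["fy"]+f["cy"]
    return cv2.remap(f["img"],u.astype(np.float32),v.astype(np.float32),cv2.INTER_CUBIC)
E
python3 - <<'E'
from h import *
yaw=np.radians(-17.3); S=(0.479,0.1205); out=[]
for n in ("scene","wrist"):
    f=np.load(n+"2.npz"); 
    o=ortho(f,n,S,yaw,0.075,0.033,0.018,12000)
    for k in range(-30,31,5): cv2.line(o,(int(396+k*12),0),(int(396+k*12),8 if k%10 else 16),(0,255,0),1)
    for k in (-15,-10,-5,0,5,10,15): cv2.line(o,(0,int(216-k*12)),(10,int(216-k*12)),(0,255,0),1)
    out.append(o[60:360])
cv2.imwrite("pics/ortho2.png",np.vstack(out)); print(np.vstack(out).shape)
E
```

```text
(600, 793, 3)
```

View pics/ortho2.png

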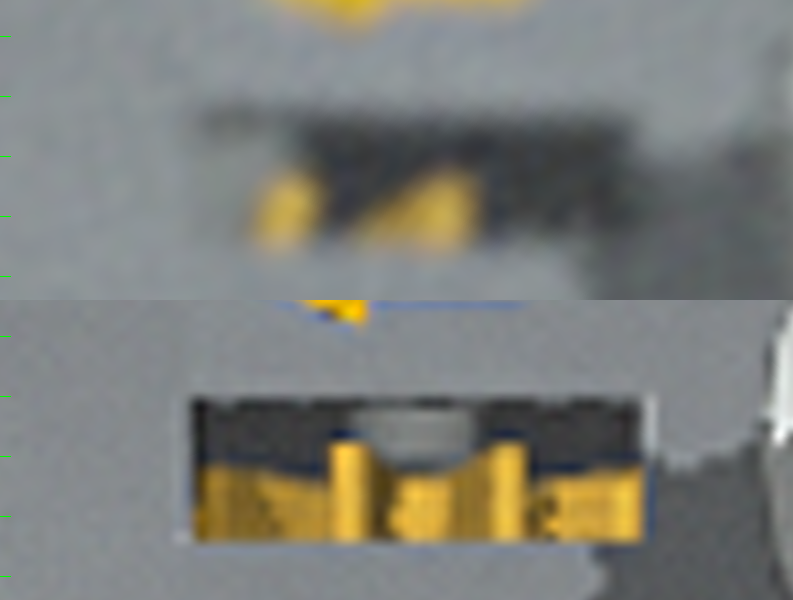

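Wrist rectification: the slot spans u 192–645, so its centre is about (0.480, 0.1187), yaw −17.3°. Tooth tips sit at about −6 and +8 mm from the slot centre, with the gap at about +1 mm. Now the tip itself.

```bash
python3 - <<'E'
from h import *
T=[0.4767,0.1195,0.1435]; out=[]
for n in ("wrist","side","scene"):
    f=np.load(n+"2.npz"); u,v=(projw if n=="wrist" else proj)(f,T); u0,v0=int(u)-16,int(v)-37; print(n,u,v,u0,v0)
    out.append(cv2.resize(f["img"][v0:v0+50,u0:u0+32],None,fx=8,fy=8,interpolation=2))
cv2.imwrite("pics/tip2.png",np.hstack(out))
E
```

```text
wrist 317.89263557275467 231.71586267119287 301 194
side 397.94229045539913 204.45731364856573 381 167
scene 399.8746988076283 281.33237745153093 383 244
```

View pics/tip2.png

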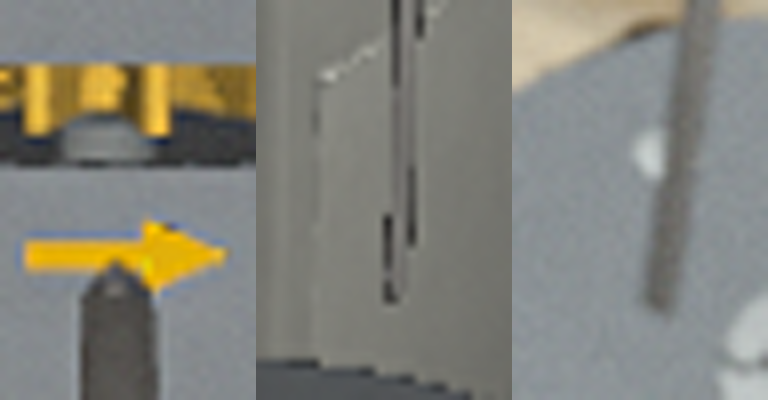

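```bash
python3 - <<'E'
from h import *
from scipy.optimize import least_squares
ob={"wrist":(315.4,227.5),"side":(398.2,204.7),"scene":(401.4,282.0)}
F={n:np.load(n+"2.npz") for n in ob}
g=lambda X,ns:np.concatenate([np.array((projw if n=="wrist" else proj)(F[n],X))-ob[n] for n in ns])
for ns in (list(ob),["wrist","scene"],["side","scene"],["wrist","side"]):
    r=least_squares(g,[.477,.12,.143],args=(ns,)); print(ns,r.x.round(4),r.fun.round(1))
E
```

```text
['wrist', 'side', 'scene'] [0.4776 0.1166 0.1423] [ 0.1  0.4 -0.1 -0.2  0.5  0.6]
['wrist', 'scene'] [0.4775 0.1164 0.1429] [0.2 0.4 0.6 0.4]
['side', 'scene'] [0.4775 0.1175 0.1426] [-0.2 -0.2 -0.1  0.2]
['wrist', 'side'] [0.4776 0.1164 0.1419] [ 0.  -0.  -0.1 -0. ]
```

>>> carry_out(
  dp=[
    [-0.013,-0.016,0.1],
    [-0.013,-0.016,0.2],
    [-0.013,-0.016,0.27],
    [-0.013,-0.016,0.29],
    [-0.013,-0.016,0.29],
    [-0.013,-0.016,0.29],
  ],
  dr=[
    [0,0,0],
    [0,0,0],
    [0,0,0],
    [0,0,0],
    [0,0,0],
    [0,0,0],
  ],
)

```text
clock: 9.27
position: [0.482, 0.1213, 0.1958]
eef_rot: [-180.0, 0.0, -107.1]
wrist_force: [-0.3, 0.2, -0.7]
finger_gap: 0.28
grasp_force: 98.4
```

```bash
python3 - <<'E'
from h import *
s=m.get_state(); print(s["clock"],s["position"],s["eef_rot"],s["wrist_force"]); out=[]
S=(0.4803,0.1187); yaw=np.radians(-17.3)
for n in ("scene","side","wrist"):
    f=m.grab_frame(n); u,v=(projw if n=="wrist" else proj)(f,[*S,0.08]); u0,v0=int(u)-22,int(v)-30; print(n,u0,v0)
    out.append(cv2.resize(f["img"][v0:v0+50,u0:u0+44],None,fx=6,fy=6,interpolation=2))
    np.savez(f"{n}3.npz",**{k:np.array(v) for k,v in f.items()})
cv2.imwrite("pics/tip3.png",np.hstack(out))
E
```

```text
9.2667 [0.48195438 0.12126572 0.1957894 ] [-1.79981924e+02  7.15448361e-03 -1.07109261e+02] [-0.30681675  0.20613598 -0.6542382 ]
scene 375 278
side 373 202
wrist 296 195
```

View pics/tip3.png

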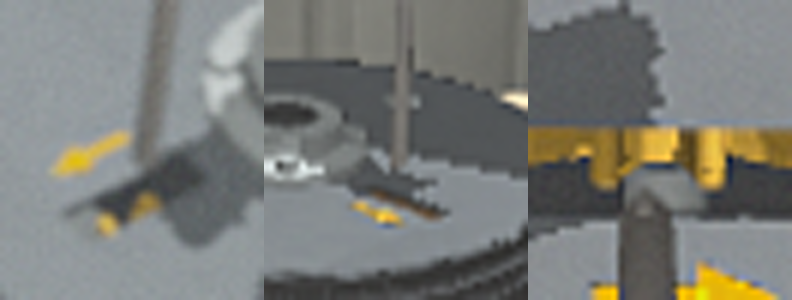

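Tip just above the plate at scene (400,305), side (396,231), wrist (315.5,228).

```bash
python3 - <<'E'
from h import *
from scipy.optimize import least_squares
ob={"wrist":(315.5,228.0),"side":(395.7,230.5),"scene":(400,304.8)}
F={n:np.load(n+"3.npz") for n in ob}
g=lambda X,ns:np.concatenate([np.array((projw if n=="wrist" else proj)(F[n],X))-ob[n] for n in ns])
for ns in (list(ob),["wrist","scene"],["side","scene"]):
    r=least_squares(g,[.477,.12,.09],args=(ns,)); d=r.x[:2]-[.4803,.1187]; c,s=np.cos(np.radians(-17.3)),np.sin(np.radians(-17.3)); print(ns,r.x.round(4),r.fun.round(1),"local",(d[0]*c+d[1]*s).round(4),(-d[0]*s+d[1]*c).round(4))
E
```

```text
['wrist', 'side', 'scene'] [0.4825 0.1181 0.0858] [-0.2 -0.4 -0.8 -0.7 -1.   0.2] local 0.0023 0.0001
['wrist', 'scene'] [0.4822 0.1174 0.0882] [-0.1 -0.3 -0.5 -0.4] local 0.0022 -0.0007
['side', 'scene'] [0.4829 0.1171 0.0853] [-0.8 -0.7 -0.3  0.7] local 0.0029 -0.0007
```

>>> carry_out(
  dp=[
    [0,0.005,0.02],
    [0,0.005,0.04],
    [0,0.005,0.06],
    [0,0.005,0.08],
    [0,0.005,0.085],
    [0,0.005,0.085],
  ],
  dr=[
    [0,0,0],
    [0,0,0],
    [0,0,0],
    [0,0,0],
    [0,0,0],
    [0,0,0],
  ],
)

```text
clock: 9.92
position: [0.4804, 0.1215, 0.1774]
eef_rot: [179.9, -0.0, -107.1]
wrist_force: [-0.2, -0.5, -1.1]
finger_gap: 0.284
grasp_force: 98.4
```

>>> carry_out(
  dp=[
    [0,0,0.01],
    [0,0,0.02],
    [0,0,0.03],
    [0,0,0.035],
    [0,0,0.04],
    [0,0,0.04],
  ],
  dr=[
    [0,0,0],
    [0,0,0],
    [0,0,0],
    [0,0,0],
    [0,0,0],
    [0,0,0],
  ],
)

```text
clock: 10.42
position: [0.4808, 0.1215, 0.17]
eef_rot: [180.0, -0.0, -107.1]
wrist_force: [-0.4, -0.8, -0.4]
finger_gap: 0.282
grasp_force: 98.4
```

>>> carry_out(
  dp=[
    [0,0.005,0],
    [0,0.01,0],
    [0,0.015,0],
    [0,0.02,0],
    [0,0.02,0],
    [0,0.02,0],
  ],
  dr=[
    [0,0,0],
    [0,0,0],
    [0,0,0],
    [0,0,0],
    [0,0,0],
    [0,0,0],
  ],
)

```text
clock: 10.92
position: [0.4782, 0.1225, 0.1708]
eef_rot: [-179.8, 0.0, -107.1]
wrist_force: [4.0, -1.2, -1.7]
finger_gap: 0.282
grasp_force: 99.0
```

>>> carry_out(
  dp=[
    [0,0.003,0],
    [0,0.006,0],
    [0,0.009,0],
    [0,0.01,0],
    [0,0.01,0],
  ],
  dr=[
    [0,0,0],
    [0,0,0],
    [0,0,0],
    [0,0,0],
    [0,0,0],
  ],
)

```text
clock: 11.33
position: [0.4752, 0.1234, 0.1705]
eef_rot: [-180.0, 0.0, -107.1]
wrist_force: [2.7, -0.8, -0.1]
finger_gap: 0.278
grasp_force: 99.2
```

>>> carry_out(
  dp=[
    [0,0.003,0],
    [0,0.006,0],
    [0,0.009,0],
    [0,0.01,0],
    [0,0.01,0],
  ],
  dr=[
    [0,0,0],
    [0,0,0],
    [0,0,0],
    [0,0,0],
    [0,0,0],
  ],
)

```text
clock: 11.75
position: [0.4729, 0.1242, 0.1708]
eef_rot: [180.0, 0.0, -107.1]
wrist_force: [1.6, -0.2, 2.3]
finger_gap: 0.279
grasp_force: 99.2
```

>>> carry_out(
  dp=[
    [0,0.003,0],
    [0,0.006,0],
    [0,0.009,0],
    [0,0.01,0],
    [0,0.01,0],
  ],
  dr=[
    [0,0,0],
    [0,0,0],
    [0,0,0],
    [0,0,0],
    [0,0,0],
  ],
)

```text
clock: 12.17
position: [0.4711, 0.1247, 0.1704]
eef_rot: [180.0, 0.0, -107.1]
wrist_force: [1.2, -0.1, 2.6]
finger_gap: 0.283
grasp_force: 99.1
```

>>> carry_out(
  dp=[
    [0,0,-0.02],
    [0,0,-0.04],
    [0,0,-0.06],
    [0,-0.02,-0.06],
    [0,-0.04,-0.06],
    [0,-0.06,-0.06],
    [0,-0.06,-0.06],
    [0,-0.06,-0.06],
  ],
  dr=[
    [0,0,0],
    [0,0,0],
    [0,0,0],
    [0,0,0],
    [0,0,0],
    [0,0,0],
    [0,0,0],
    [0,0,0],
  ],
)

```text
clock: 12.83
position: [0.4829, 0.1208, 0.1819]
eef_rot: [179.9, -0.0, -107.1]
wrist_force: [-0.5, 0.4, -0.7]
finger_gap: 0.282
grasp_force: 98.5
```

```bash
cat > teeth.py <<'E'
from h import *
s=m.get_state(); print(s["clock"],s["position"].round(4),s["wrist_force"].round(1))
f=m.grab_frame("wrist"); o=ortho(f,"wrist",(0.4803,0.1187),np.radians(-17.3),0.075,0.022,0.008,4000)
h=cv2.cvtColor(o,cv2.COLOR_BGR2HSV); b=(h[...,0]>12)&(h[...,0]<32)&(h[...,1]>130)
# top-most brass row by mm column ; local y of it
print(" ".join(f"{x:.0f}:{(0.008-b[:,i].argmax()/4000)*1e3:.1f}" if b[:,i].any() else f"{x:.0f}:-" for i,x in ((int((x+22)*4),x) for x in range(-19,20))))
cv2.imwrite("pics/t%d.png"%(s["clock"]*100),cv2.resize(o,None,fx=4,fy=4))
E
python3 teeth.py; ls pics
python3 - <<'E'
from h import *
f=np.load("wrist2.npz"); o=ortho(f,"wrist",(0.4803,0.1187),np.radians(-17.3),0.075,0.022,0.008,4000)
h=cv2.cvtColor(o,cv2.COLOR_BGR2HSV); b=(h[...,0]>12)&(h[...,0]<32)&(h[...,1]>130)
print(" ".join(f"{x:.0f}:{(0.008-b[:,i].argmax()/4000)*1e3:.1f}" if b[:,i].any() else f"{x:.0f}:-" for i,x in ((int((x+22)*4),x) for x in range(-19,20))))
E
```

```text
12.8333 [0.4829 0.1208 0.1819] [-0.5  0.4 -0.7]
-19:- -18:-2.5 -17:-2.7 -16:-2.7 -15:-3.0 -14:-3.2 -13:-3.0 -12:0.7 -11:1.0 -10:0.5 -9:0.0 -8:-0.5 -7:-0.8 -6:-1.2 -5:-2.0 -4:-1.7 -3:-1.7 -2:-2.0 -1:-1.5 0:-1.2 1:-1.7 2:-3.0 3:-3.0 4:-2.0 5:-2.3 6:-2.5 7:-2.3 8:-1.5 9:-1.5 10:-1.0 11:-0.5 12:-0.3 13:0.3 14:0.3 15:-0.3 16:-3.8 17:-3.5 18:-3.5 19:-
crop2.png
ortho2.png
scene0.png
scene2.png
side0.png
side2.png
t1283.png
tip2.png
tip3.png
w1.png
wrist2.png
-19:- -18:0.3 -17:0.3 -16:0.0 -15:0.0 -14:-0.3 -13:-0.5 -12:-0.5 -11:-0.8 -10:-1.0 -9:-1.2 -8:-1.2 -7:2.3 -6:2.3 -5:2.3 -4:1.5 -3:0.3 -2:-0.3 -1:-0.5 0:-0.5 1:-0.5 2:-0.5 3:-0.3 4:0.0 5:1.0 6:1.7 7:2.3 8:2.3 9:1.7 10:-1.7 11:-1.0 12:-0.5 13:-0.5 14:-0.5 15:-0.3 16:-0.3 17:0.0 18:0.3 19:-
```

View pics/t1283.png

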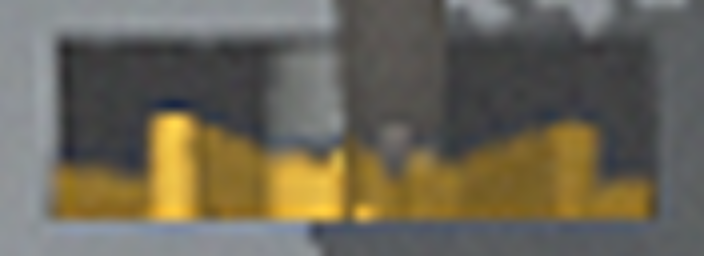

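>>> carry_out(
  dp=[
    [0,-0.015,0],
    [0,-0.03,0],
    [0,-0.03,0],
    [0,-0.03,0.015],
    [0,-0.03,0.03],
    [0,-0.03,0.045],
    [0,-0.03,0.06],
    [0,-0.03,0.06],
  ],
  dr=[
    [0,0,0],
    [0,0,0],
    [0,0,0],
    [0,0,0],
    [0,0,0],
    [0,0,0],
    [0,0,0],
    [0,0,0],
  ],
)

```text
clock: 13.55
position: [0.4879, 0.1192, 0.1692]
eef_rot: [179.9, -0.0, -107.1]
wrist_force: [0.4, -0.1, -1.6]
finger_gap: 0.278
grasp_force: 98.5
```

>>> carry_out(
  dp=[
    [0,0.005,0],
    [0,0.01,0],
    [0,0.015,0],
    [0,0.02,0],
    [0,0.02,0],
    [0,0.02,0],
  ],
  dr=[
    [0,0,0],
    [0,0,0],
    [0,0,0],
    [0,0,0],
    [0,0,0],
    [0,0,0],
  ],
)

```text
clock: 14.05
position: [0.4857, 0.1201, 0.1708]
eef_rot: [-179.9, 0.0, -107.1]
wrist_force: [2.9, -1.5, -2.3]
finger_gap: 0.285
grasp_force: 98.8
```

>>> carry_out(
  dp=[
    [0,0.005,0],
    [0,0.01,0],
    [0,0.01,0],
    [0,0.01,0],
  ],
  dr=[
    [0,0,0],
    [0,0,0],
    [0,0,0],
    [0,0,0],
  ],
)

```text
clock: 14.38
position: [0.4833, 0.1209, 0.1708]
eef_rot: [-179.9, 0.0, -107.1]
wrist_force: [4.0, -0.5, -0.6]
finger_gap: 0.281
grasp_force: 99.0
```

>>> carry_out(
  dp=[
    [0,0.005,0],
    [0,0.01,0],
    [0,0.01,0],
    [0,0.01,0],
  ],
  dr=[
    [0,0,0],
    [0,0,0],
    [0,0,0],
    [0,0,0],
  ],
)

```text
clock: 14.72
position: [0.4809, 0.1216, 0.1706]
eef_rot: [-180.0, 0.0, -107.1]
wrist_force: [3.7, -1.5, 0.8]
finger_gap: 0.284
grasp_force: 99.2
```

>>> carry_out(
  dp=[
    [0,0.004,0],
    [0,0.007,0],
    [0,0.007,0],
    [0,0.007,0],
  ],
  dr=[
    [0,0,0],
    [0,0,0],
    [0,0,0],
    [0,0,0],
  ],
)

```text
clock: 15.05
position: [0.4795, 0.1221, 0.1704]
eef_rot: [180.0, 0.0, -107.1]
wrist_force: [2.5, -0.2, 0.8]
finger_gap: 0.281
grasp_force: 99.3
```

>>> carry_out(
  dp=[
    [0,0.004,0],
    [0,0.007,0],
    [0,0.007,0],
    [0,0.007,0],
  ],
  dr=[
    [0,0,0],
    [0,0,0],
    [0,0,0],
    [0,0,0],
  ],
)

```text
clock: 15.38
position: [0.478, 0.1224, 0.1702]
eef_rot: [180.0, -0.0, -107.1]
wrist_force: [3.3, -1.4, 0.2]
finger_gap: 0.282
grasp_force: 99.1
```

>>> carry_out(
  dp=[
    [0,0.004,0],
    [0,0.007,0],
    [0,0.007,0],
    [0,0.007,0],
  ],
  dr=[
    [0,0,0],
    [0,0,0],
    [0,0,0],
    [0,0,0],
  ],
)

```text
clock: 15.72
position: [0.4767, 0.1228, 0.17]
eef_rot: [180.0, -0.0, -107.1]
wrist_force: [5.4, -1.4, -1.7]
finger_gap: 0.283
grasp_force: 98.9
```

>>> carry_out(
  dp=[
    [0,0.004,0],
    [0,0.007,0],
    [0,0.007,0],
    [0,0.007,0],
  ],
  dr=[
    [0,0,0],
    [0,0,0],
    [0,0,0],
    [0,0,0],
  ],
)

```text
clock: 16.05
position: [0.4754, 0.1232, 0.1702]
eef_rot: [180.0, -0.0, -107.1]
wrist_force: [3.3, -0.1, -1.8]
finger_gap: 0.283
grasp_force: 99.0
```

>>> carry_out(
  dp=[
    [0,0.004,0],
    [0,0.007,0],
    [0,0.007,0],
    [0,0.007,0],
  ],
  dr=[
    [0,0,0],
    [0,0,0],
    [0,0,0],
    [0,0,0],
  ],
)

```text
clock: 16.38
position: [0.4739, 0.1237, 0.1707]
eef_rot: [180.0, 0.0, -107.1]
wrist_force: [2.2, -1.2, 0.9]
finger_gap: 0.283
grasp_force: 99.2
```

>>> carry_out(
  dp=[
    [0,0.004,0],
    [0,0.007,0],
    [0,0.007,0],
    [0,0.007,0],
  ],
  dr=[
    [0,0,0],
    [0,0,0],
    [0,0,0],
    [0,0,0],
  ],
)

```text
clock: 16.72
position: [0.4726, 0.1242, 0.1707]
eef_rot: [180.0, 0.0, -107.1]
wrist_force: [1.5, -0.5, 3.1]
finger_gap: 0.282
grasp_force: 99.2
```

>>> carry_out(
  dp=[
    [0,0.004,0],
    [0,0.007,0],
    [0,0.007,0],
    [0,0.007,0],
  ],
  dr=[
    [0,0,0],
    [0,0,0],
    [0,0,0],
    [0,0,0],
  ],
)

```text
clock: 17.05
position: [0.4713, 0.1246, 0.1704]
eef_rot: [180.0, 0.0, -107.1]
wrist_force: [1.5, -0.7, 3.0]
finger_gap: 0.284
grasp_force: 99.1
```

>>> carry_out(
  dp=[
    [0,0,-0.02],
    [0,0,-0.04],
    [0,0,-0.06],
    [0,0,-0.06],
    [0,-0.02,-0.06],
    [0,-0.04,-0.06],
    [0,-0.06,-0.06],
    [0,-0.06,-0.06],
  ],
  dr=[
    [0,0,0],
    [0,0,0],
    [0,0,0],
    [0,0,0],
    [0,0,0],
    [0,0,0],
    [0,0,0],
    [0,0,0],
  ],
)

```text
clock: 17.72
position: [0.4837, 0.1205, 0.1819]
eef_rot: [180.0, -0.0, -107.1]
wrist_force: [-0.3, -0.5, -0.2]
finger_gap: 0.282
grasp_force: 98.5
```

```bash
python3 teeth.py
```

```text
17.7167 [0.4837 0.1205 0.1819] [-0.3 -0.5 -0.2]
-19:- -18:-2.5 -17:-2.7 -16:-2.7 -15:-3.0 -14:-3.2 -13:-3.0 -12:0.7 -11:0.7 -10:0.7 -9:0.0 -8:-0.3 -7:-0.8 -6:-1.2 -5:-2.0 -4:-2.0 -3:-2.0 -2:-1.7 -1:-1.5 0:0.5 1:-0.8 2:-1.5 3:-3.2 4:-3.0 5:-2.0 6:-2.3 7:-2.3 8:-1.5 9:-1.5 10:-1.0 11:-0.5 12:-0.3 13:0.0 14:0.0 15:-0.3 16:-3.8 17:-3.5 18:-3.5 19:-
```

>>> carry_out(
  dp=[
    [0,-0.012,0],
    [0,-0.022,0],
    [0,-0.022,0],
    [0,-0.022,0.015],
    [0,-0.022,0.03],
    [0,-0.022,0.045],
    [0,-0.022,0.06],
    [0,-0.022,0.06],
  ],
  dr=[
    [0,0,0],
    [0,0,0],
    [0,0,0],
    [0,0,0],
    [0,0,0],
    [0,0,0],
    [0,0,0],
    [0,0,0],
  ],
)

```text
clock: 18.43
position: [0.4868, 0.1196, 0.1693]
eef_rot: [179.9, -0.0, -107.1]
wrist_force: [0.2, -1.3, -0.3]
finger_gap: 0.282
grasp_force: 98.4
```

>>> carry_out(
  dp=[
    [0,0.005,0],
    [0,0.01,0],
    [0,0.01,0],
    [0,0.01,0],
  ],
  dr=[
    [0,0,0],
    [0,0,0],
    [0,0,0],
    [0,0,0],
  ],
)

```text
clock: 18.77
position: [0.486, 0.12, 0.1707]
eef_rot: [-179.9, 0.0, -107.1]
wrist_force: [1.6, -1.1, -2.7]
finger_gap: 0.284
grasp_force: 98.8
```

>>> carry_out(
  dp=[
    [0,0.003,0],
    [0,0.006,0],
    [0,0.006,0],
    [0,0.006,0],
  ],
  dr=[
    [0,0,0],
    [0,0,0],
    [0,0,0],
    [0,0,0],
  ],
)

```text
clock: 19.1
position: [0.4847, 0.1204, 0.1707]
eef_rot: [-179.9, 0.0, -107.1]
wrist_force: [3.9, -0.5, -0.8]
finger_gap: 0.281
grasp_force: 98.8
```

>>> carry_out(
  dp=[
    [0,0.003,0],
    [0,0.006,0],
    [0,0.006,0],
    [0,0.006,0],
  ],
  dr=[
    [0,0,0],
    [0,0,0],
    [0,0,0],
    [0,0,0],
  ],
)

```text
clock: 19.43
position: [0.4832, 0.1209, 0.1707]
eef_rot: [-180.0, 0.0, -107.1]
wrist_force: [2.5, -1.0, -1.4]
finger_gap: 0.282
grasp_force: 98.9
```

>>> carry_out(
  dp=[
    [0,0.003,0],
    [0,0.006,0],
    [0,0.006,0],
    [0,0.006,0],
  ],
  dr=[
    [0,0,0],
    [0,0,0],
    [0,0,0],
    [0,0,0],
  ],
)

```text
clock: 19.77
position: [0.4819, 0.1213, 0.1706]
eef_rot: [-180.0, 0.0, -107.1]
wrist_force: [2.5, -1.4, 0.8]
finger_gap: 0.28
grasp_force: 99.1
```

>>> carry_out(
  dp=[
    [0,0.003,0],
    [0,0.006,0],
    [0,0.006,0],
    [0,0.006,0],
  ],
  dr=[
    [0,0,0],
    [0,0,0],
    [0,0,0],
    [0,0,0],
  ],
)

```text
clock: 20.1
position: [0.4806, 0.1217, 0.1704]
eef_rot: [180.0, 0.0, -107.1]
wrist_force: [2.6, -1.9, 1.0]
finger_gap: 0.278
grasp_force: 99.2
```

>>> carry_out(
  dp=[
    [0,0.003,0],
    [0,0.006,0],
    [0,0.006,0],
    [0,0.006,0],
  ],
  dr=[
    [0,0,0],
    [0,0,0],
    [0,0,0],
    [0,0,0],
  ],
)

```text
clock: 20.43
position: [0.4794, 0.1221, 0.1702]
eef_rot: [180.0, 0.0, -107.1]
wrist_force: [2.6, -1.2, 1.0]
finger_gap: 0.276
grasp_force: 99.2
```

>>> carry_out(
  dp=[
    [0,0.003,0],
    [0,0.006,0],
    [0,0.006,0],
    [0,0.006,0],
  ],
  dr=[
    [0,0,0],
    [0,0,0],
    [0,0,0],
    [0,0,0],
  ],
)

```text
clock: 20.77
position: [0.4785, 0.1223, 0.1702]
eef_rot: [-180.0, -0.0, -107.1]
wrist_force: [3.9, 0.3, 0.0]
finger_gap: 0.277
grasp_force: 99.0
```

>>> carry_out(
  dp=[
    [0,0.003,0],
    [0,0.006,0],
    [0,0.006,0],
    [0,0.006,0],
  ],
  dr=[
    [0,0,0],
    [0,0,0],
    [0,0,0],
    [0,0,0],
  ],
)

```text
clock: 21.1
position: [0.4775, 0.1225, 0.1702]
eef_rot: [-180.0, -0.0, -107.1]
wrist_force: [5.1, -0.3, -2.1]
finger_gap: 0.28
grasp_force: 99.1
```

>>> carry_out(
  dp=[
    [0,0.003,0],
    [0,0.006,0],
    [0,0.006,0],
    [0,0.006,0],
  ],
  dr=[
    [0,0,0],
    [0,0,0],
    [0,0,0],
    [0,0,0],
  ],
)

```text
clock: 21.43
position: [0.4767, 0.1228, 0.1702]
eef_rot: [-179.9, -0.0, -107.1]
wrist_force: [5.9, -1.8, -2.1]
finger_gap: 0.282
grasp_force: 99.4
```

>>> carry_out(
  dp=[
    [0,0.003,0],
    [0,0.006,0],
    [0,0.006,0],
    [0,0.006,0],
  ],
  dr=[
    [0,0,0],
    [0,0,0],
    [0,0,0],
    [0,0,0],
  ],
)

```text
clock: 21.77
position: [0.4761, 0.123, 0.1703]
eef_rot: [-179.9, -0.0, -107.1]
wrist_force: [6.2, -2.0, -2.6]
finger_gap: 0.284
grasp_force: 99.7
```

>>> carry_out(
  dp=[
    [0,0.002,0],
    [0,0.004,0],
    [0,0.004,0],
    [0,0.004,0],
  ],
  dr=[
    [0,0,0],
    [0,0,0],
    [0,0,0],
    [0,0,0],
  ],
)

```text
clock: 22.1
position: [0.4757, 0.1231, 0.1704]
eef_rot: [-179.8, -0.0, -107.1]
wrist_force: [6.6, -2.3, -2.7]
finger_gap: 0.278
grasp_force: 99.7
```

>>> carry_out(
  dp=[
    [0,0,0],
  ],
  dr=[
    [0,0,0],
  ],
)

```text
clock: 22.18
position: [0.4757, 0.1231, 0.1704]
eef_rot: [-179.8, -0.0, -107.1]
wrist_force: [6.6, -2.0, -3.3]
finger_gap: 0.282
grasp_force: 99.7
```

>>> carry_out(
  dp=[
    [0,0,0],
  ],
  dr=[
    [0,0,0],
  ],
)

```text
clock: 22.27
position: [0.4757, 0.1231, 0.1704]
eef_rot: [-179.8, -0.0, -107.1]
wrist_force: [6.2, -2.0, -3.2]
finger_gap: 0.287
grasp_force: 99.7
```

>>> carry_out(
  dp=[
    [0,0.003,0],
    [0,0.005,0],
    [0,0.005,0],
    [0,0.005,0],
  ],
  dr=[
    [0,0,0],
    [0,0,0],
    [0,0,0],
    [0,0,0],
  ],
)

```text
clock: 22.6
position: [0.4751, 0.1233, 0.1704]
eef_rot: [-179.8, -0.0, -107.1]
wrist_force: [7.6, -2.3, -3.3]
finger_gap: 0.279
grasp_force: 99.8
```

>>> carry_out(
  dp=[
    [0,0,0],
    [0,0,0],
  ],
  dr=[
    [0,0,0],
    [0,0,0],
  ],
)

```text
clock: 22.77
position: [0.4751, 0.1233, 0.1704]
eef_rot: [-179.8, -0.0, -107.1]
wrist_force: [8.1, -2.7, -2.6]
finger_gap: 0.278
grasp_force: 99.8
```

>>> carry_out(
  dp=[
    [0,-0.005,0],
    [0,-0.01,0],
    [0,-0.016,0],
    [0,-0.016,0],
    [0,-0.016,0],
  ],
  dr=[
    [0,0,0],
    [0,0,0],
    [0,0,0],
    [0,0,0],
    [0,0,0],
  ],
)

```text
clock: 23.18
position: [0.4763, 0.1229, 0.1703]
eef_rot: [180.0, -0.0, -107.1]
wrist_force: [3.8, -2.0, -1.1]
finger_gap: 0.28
grasp_force: 99.1
```

>>> carry_out(
  dp=[
    [0,-0.005,0],
    [0,-0.01,0],
    [0,-0.01,0],
    [0,-0.01,0],
  ],
  dr=[
    [0,0,0],
    [0,0,0],
    [0,0,0],
    [0,0,0],
  ],
)

```text
clock: 23.52
position: [0.4773, 0.1226, 0.1701]
eef_rot: [179.9, -0.0, -107.1]
wrist_force: [1.2, -0.1, -0.6]
finger_gap: 0.276
grasp_force: 98.8
```

>>> carry_out(
  dp=[
    [0,0.006,0],
    [0,0.012,0],
    [0,0.018,0],
    [0,0.024,0],
    [0,0.024,0],
    [0,0.024,0],
  ],
  dr=[
    [0,0,0],
    [0,0,0],
    [0,0,0],
    [0,0,0],
    [0,0,0],
    [0,0,0],
  ],
)

```text
clock: 24.02
position: [0.4754, 0.1233, 0.1706]
eef_rot: [-179.7, -0.0, -107.1]
wrist_force: [5.5, -1.7, -3.3]
finger_gap: 0.283
grasp_force: 99.8
```

>>> carry_out(
  dp=[
    [0,0.003,0],
    [0,0.003,0],
    [0,0.003,0],
  ],
  dr=[
    [0,0,0],
    [0,0,0],
    [0,0,0],
  ],
)

```text
clock: 24.27
position: [0.4749, 0.1235, 0.1711]
eef_rot: [-179.7, 0.0, -107.1]
wrist_force: [5.9, -1.2, 1.3]
finger_gap: 0.284
grasp_force: 99.9
```

>>> carry_out(
  dp=[
    [0,0,0],
  ],
  dr=[
    [0,0,0],
  ],
)

```text
clock: 24.35
position: [0.4748, 0.1236, 0.1714]
eef_rot: [-179.7, 0.0, -107.1]
wrist_force: [5.1, -2.0, 1.9]
finger_gap: 0.284
grasp_force: 99.9
```

>>> carry_out(
  dp=[
    [0,0.004,0],
    [0,0.004,0],
    [0,0.004,0],
  ],
  dr=[
    [0,0,0],
    [0,0,0],
    [0,0,0],
  ],
)

```text
clock: 24.6
position: [0.4733, 0.1242, 0.1721]
eef_rot: [-179.8, 0.1, -107.1]
wrist_force: [3.2, -1.5, 6.4]
finger_gap: 0.282
grasp_force: 99.9
```

>>> carry_out(
  dp=[
    [0,0,0],
  ],
  dr=[
    [0,0,0],
  ],
)

```text
clock: 24.68
position: [0.4733, 0.1242, 0.172]
eef_rot: [-179.8, 0.1, -107.1]
wrist_force: [3.8, -1.2, 5.3]
finger_gap: 0.282
grasp_force: 99.9
```

>>> carry_out(
  dp=[
    [0,-0.01,0],
    [0,-0.02,0],
    [0,-0.02,0],
    [0,-0.02,0],
  ],
  dr=[
    [0,0,0],
    [0,0,0],
    [0,0,0],
    [0,0,0],
  ],
)

```text
clock: 25.02
position: [0.4747, 0.1239, 0.1719]
eef_rot: [179.9, 0.1, -107.1]
wrist_force: [-1.0, -0.9, 8.2]
finger_gap: 0.282
grasp_force: 99.0
```

>>> carry_out(
  dp=[
    [0,0,-0.02],
    [0,0,-0.04],
    [0,0,-0.06],
    [0,0,-0.06],
    [0,-0.02,-0.06],
    [0,-0.04,-0.06],
    [0,-0.05,-0.06],
    [0,-0.05,-0.06],
  ],
  dr=[
    [0,0,0],
    [0,0,0],
    [0,0,0],
    [0,0,0],
    [0,0,0],
    [0,0,0],
    [0,0,0],
    [0,0,0],
  ],
)

```text
clock: 25.68
position: [0.486, 0.1198, 0.1818]
eef_rot: [180.0, -0.0, -107.1]
wrist_force: [-0.5, -0.4, -1.3]
finger_gap: 0.284
grasp_force: 98.3
```

```bash
python3 teeth.py; ls pics | grep ^t
```

```text
25.6833 [0.486  0.1198 0.1818] [-0.5 -0.4 -1.3]
-19:- -18:-1.5 -17:-1.5 -16:-1.5 -15:-1.7 -14:-2.0 -13:-2.0 -12:-2.5 -11:-2.3 -10:-2.5 -9:1.0 -8:1.3 -7:1.5 -6:0.7 -5:0.3 -4:-0.8 -3:-1.7 -2:-1.7 -1:-1.5 0:-1.5 1:-1.5 2:-1.5 3:-1.0 4:-2.0 5:-3.0 6:-3.2 7:-2.3 8:-2.7 9:-2.5 10:-2.3 11:-2.3 12:-1.7 13:-1.5 14:-1.2 15:-1.0 16:-0.8 17:-0.8 18:-4.2 19:-
t1283.png
t1771.png
t2568.png
tip2.png
tip3.png
```

>>> carry_out(
  dp=[
    [0,-0.015,0],
    [0,-0.033,0],
    [0,-0.033,0],
    [0,-0.033,0.015],
    [0,-0.033,0.03],
    [0,-0.033,0.045],
    [0,-0.033,0.062],
    [0,-0.033,0.062],
  ],
  dr=[
    [0,0,0],
    [0,0,0],
    [0,0,0],
    [0,0,0],
    [0,0,0],
    [0,0,0],
    [0,0,0],
    [0,0,0],
  ],
)

```text
clock: 26.4
position: [0.4913, 0.1181, 0.1688]
eef_rot: [179.9, -0.0, -107.1]
wrist_force: [-0.1, -0.1, -1.6]
finger_gap: 0.282
grasp_force: 98.3
```

>>> carry_out(
  dp=[
    [0,0.005,0],
    [0,0.01,0],
    [0,0.01,0],
    [0,0.01,0],
  ],
  dr=[
    [0,0,0],
    [0,0,0],
    [0,0,0],
    [0,0,0],
  ],
)

```text
clock: 26.73
position: [0.4903, 0.1187, 0.1702]
eef_rot: [-180.0, 0.0, -107.1]
wrist_force: [1.0, -0.5, -1.8]
finger_gap: 0.282
grasp_force: 98.6
```

>>> carry_out(
  dp=[
    [0,0.005,0],
    [0,0.005,0],
    [0,0.005,0],
  ],
  dr=[
    [0,0,0],
    [0,0,0],
    [0,0,0],
  ],
)

```text
clock: 26.98
position: [0.4899, 0.1189, 0.1703]
eef_rot: [-179.9, 0.0, -107.1]
wrist_force: [2.2, -0.8, -2.8]
finger_gap: 0.279
grasp_force: 98.8
```

>>> carry_out(
  dp=[
    [0,0.005,0],
    [0,0.005,0],
    [0,0.005,0],
  ],
  dr=[
    [0,0,0],
    [0,0,0],
    [0,0,0],
  ],
)

```text
clock: 27.23
position: [0.4893, 0.119, 0.1703]
eef_rot: [-179.8, 0.0, -107.1]
wrist_force: [5.2, -1.3, -1.9]
finger_gap: 0.284
grasp_force: 99.0
```

>>> carry_out(
  dp=[
    [0,0.005,0],
    [0,0.005,0],
    [0,0.005,0],
  ],
  dr=[
    [0,0,0],
    [0,0,0],
    [0,0,0],
  ],
)

```text
clock: 27.48
position: [0.4888, 0.1192, 0.1704]
eef_rot: [-179.8, 0.0, -107.1]
wrist_force: [4.8, -1.9, -3.1]
finger_gap: 0.282
grasp_force: 99.6
```

>>> carry_out(
  dp=[
    [0,0.005,0],
    [0,0.005,0],
    [0,0.005,0],
  ],
  dr=[
    [0,0,0],
    [0,0,0],
    [0,0,0],
  ],
)

```text
clock: 27.73
position: [0.4883, 0.1193, 0.1705]
eef_rot: [-179.7, 0.0, -107.1]
wrist_force: [6.0, -1.8, -3.8]
finger_gap: 0.283
grasp_force: 99.8
```

>>> carry_out(
  dp=[
    [0,0,0],
  ],
  dr=[
    [0,0,0],
  ],
)

```text
clock: 27.82
position: [0.4883, 0.1193, 0.1705]
eef_rot: [-179.7, 0.0, -107.1]
wrist_force: [5.7, -1.8, -3.6]
finger_gap: 0.281
grasp_force: 99.8
```

>>> carry_out(
  dp=[
    [0,0.004,0],
    [0,0.004,0],
    [0,0.004,0],
  ],
  dr=[
    [0,0,0],
    [0,0,0],
    [0,0,0],
  ],
)

```text
clock: 28.07
position: [0.4879, 0.1194, 0.1706]
eef_rot: [-179.7, 0.0, -107.1]
wrist_force: [6.8, -1.7, -3.6]
finger_gap: 0.285
grasp_force: 99.8
```

>>> carry_out(
  dp=[
    [0,0,0],
  ],
  dr=[
    [0,0,0],
  ],
)

```text
clock: 28.15
position: [0.4879, 0.1195, 0.1706]
eef_rot: [-179.7, 0.0, -107.1]
wrist_force: [6.5, -2.2, -2.8]
finger_gap: 0.281
grasp_force: 99.8
```

>>> carry_out(
  dp=[
    [0,0.003,0],
    [0,0.003,0],
    [0,0.003,0],
  ],
  dr=[
    [0,0,0],
    [0,0,0],
    [0,0,0],
  ],
)

```text
clock: 28.4
position: [0.4876, 0.1195, 0.1706]
eef_rot: [-179.6, 0.0, -107.1]
wrist_force: [7.1, -3.0, -3.1]
finger_gap: 0.281
grasp_force: 99.8
```

>>> carry_out(
  dp=[
    [0,0,0],
  ],
  dr=[
    [0,0,0],
  ],
)

```text
clock: 28.48
position: [0.4876, 0.1195, 0.1706]
eef_rot: [-179.6, 0.0, -107.1]
wrist_force: [7.2, -2.6, -2.8]
finger_gap: 0.283
grasp_force: 99.8
```

>>> carry_out(
  dp=[
    [0,-0.01,0],
    [0,-0.02,0],
    [0,-0.025,0],
    [0,-0.025,0],
  ],
  dr=[
    [0,0,0],
    [0,0,0],
    [0,0,0],
    [0,0,0],
  ],
)

```text
clock: 28.82
position: [0.4895, 0.119, 0.1701]
eef_rot: [180.0, 0.0, -107.1]
wrist_force: [2.7, 0.5, 0.6]
finger_gap: 0.278
grasp_force: 98.9
```

>>> carry_out(
  dp=[
    [0,0,-0.03],
    [0,0,-0.08],
    [0,0,-0.18],
    [0,0,-0.28],
    [0,0,-0.38],
    [0,0,-0.43],
    [0,0,-0.43],
    [0,0,-0.43],
  ],
  dr=[
    [0,0,0],
    [0,0,0],
    [0,0,0],
    [0,0,0],
    [0,0,0],
    [0,0,0],
    [0,0,0],
    [0,0,0],
  ],
)

```text
clock: 29.48
position: [0.4895, 0.1191, 0.2563]
eef_rot: [180.0, 0.0, -107.1]
wrist_force: [0.3, 0.4, -0.6]
finger_gap: 0.28
grasp_force: 98.5
```

```bash
python3 teeth.py
```

```text
29.4833 [0.4895 0.1191 0.2563] [ 0.3  0.4 -0.6]
-19:- -18:-0.3 -17:-0.3 -16:-0.3 -15:-0.5 -14:-0.5 -13:-0.5 -12:-0.8 -11:-1.0 -10:-1.2 -9:1.7 -8:2.3 -7:2.3 -6:1.7 -5:0.7 -4:0.5 -3:0.0 -2:-0.3 -1:-0.3 0:-0.3 1:-0.3 2:-0.3 3:0.3 4:1.5 5:2.3 6:2.5 7:2.3 8:-1.2 9:-1.0 10:-0.8 11:-0.5 12:-0.3 13:0.0 14:0.3 15:0.3 16:0.7 17:0.7 18:0.5 19:-
```

>>> carry_out(
  dp=[
    [-0.05,0.2,0],
    [-0.1,0.4,0],
    [-0.25,0.55,0],
    [-0.43,0.72,0],
    [-0.6,0.72,0],
    [-0.8,0.72,0],
    [-0.8,0.72,0],
    [-0.8,0.72,0],
  ],
  dr=[
    [0,0,0],
    [0,0,0],
    [0,0,0],
    [0,0,0],
    [0,0,0],
    [0,0,0],
    [0,0,0],
    [0,0,0],
  ],
)

```text
clock: 30.2
position: [0.3977, 0.3151, 0.2523]
eef_rot: [179.7, -0.3, -106.9]
wrist_force: [-0.1, -0.9, -0.3]
finger_gap: 0.279
grasp_force: 98.5
```

```bash
python3 - <<'E'
from h import *
s=m.get_state(); p=s["position"]; print(p)
y=np.radians(s["eef_rot"][2]); d=np.array([.515,.408])-p[:2]; print("to hole: xt",d@[np.cos(y),np.sin(y)]/.2,"yt",d@[np.sin(y),-np.cos(y)]/.2)
out=[]
for n in ("scene","side","wrist"):
    f=m.grab_frame(n)
    np.savez(f"{n}4.npz",**{k:np.array(v) for k,v in f.items()})
    for t in ("red_grip","red_tip"):
        print(n,t,[(np.round(q["xyz"]-p,4).tolist(),round(float(q["conf"]),2)) for q in m.pinpoint(f,t) if abs(q["xyz"][:2]-p[:2]).max()<.03])
    u,v=(projw if n=="wrist" else proj)(f,[*p[:2],p[2]-.11]); u0,v0=int(u)-16,int(v)-37; print(n,u0,v0)
    out.append(cv2.resize(f["img"][v0:v0+50,u0:u0+32],None,fx=8,fy=8,interpolation=2))
cv2.imwrite("pics/tip4.png",np.hstack(out))
E
```

```text
[0.39774691 0.31510009 0.25229056]
to hole: xt -0.6149593837075525 yt -0.42578394668353736
scene red_grip [([-0.0033, 0.0004, 0.0125], 0.83)]
scene red_tip [([-0.0003, -0.0032, -0.1083], 0.87)]
scene 243 208
side red_grip [([-0.002, -0.0004, 0.0171], 0.65)]
side red_tip [([0.002, -0.0028, -0.1041], 0.69)]
side 376 209
wrist red_grip [([0.0007, -0.0047, 0.0182], 0.82)]
wrist red_tip [([0.0021, -0.0051, -0.1054], 0.67)]
wrist 302 195
```

View pics/tip4.png

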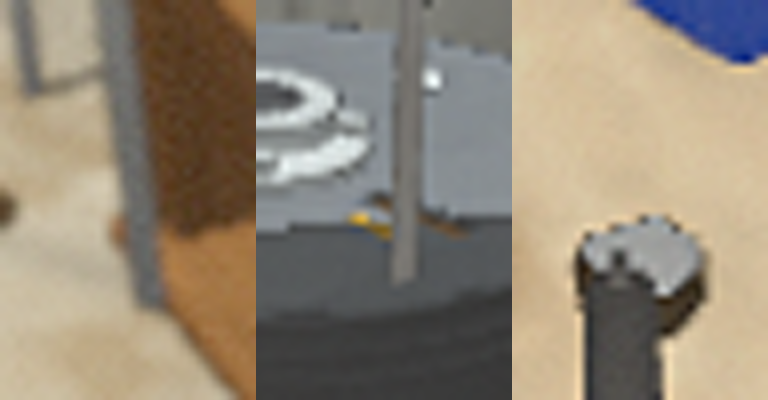

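```bash
python3 - <<'E'
from h import *
from scipy.optimize import least_squares
ob={"wrist":(315.5,228.1),"side":(394.2,244.2),"scene":(261.8,246.2)}
F={n:np.load(n+"4.npz") for n in ob}; p=np.array([0.39775,0.3151,0.2523])
g=lambda X,ns:np.concatenate([np.array((projw if n=="wrist" else proj)(F[n],X))-ob[n] for n in ns])
for ns in (list(ob),["wrist","scene"],["side","scene"]):
    r=least_squares(g,[.397,.315,.143],args=(ns,)); print(ns,(r.x-p).round(4),r.fun.round(1))
E
```

```text
['wrist', 'side', 'scene'] [ 0.0008 -0.0046 -0.1081] [ 0.6 -0.3 -0.6  0.3  0.6 -0.6]
['wrist', 'scene'] [ 0.0013 -0.0036 -0.1108] [0.2 0.2 0.6 0.1]
['side', 'scene'] [-0.0006 -0.005  -0.1078] [ 0.2  0.2  0.1 -0.2]
```

>>> carry_out(
  dp=[
    [-0.2,0,-0.01],
    [-0.4,0,-0.01],
    [-0.6,0,-0.01],
    [-0.615,-0.1,-0.01],
    [-0.615,-0.25,-0.01],
    [-0.615,-0.4,-0.01],
    [-0.615,-0.426,-0.01],
    [-0.615,-0.426,-0.01],
  ],
  dr=[
    [0,0,0],
    [0,0,0],
    [0,0,0],
    [0,0,0],
    [0,0,0],
    [0,0,0],
    [0,0,0],
    [0,0,0],
  ],
)

```text
clock: 31.32
position: [0.5187, 0.4052, 0.2568]
eef_rot: [180.0, -0.1, -107.3]
wrist_force: [0.2, -0.1, -1.9]
finger_gap: 0.279
grasp_force: 98.5
```

>>> carry_out(
  dp=[
    [0,0,0],
    [0,0,0],
    [0,0,0],
  ],
  dr=[
    [0,0,0],
    [0,0,0],
    [0,0,0],
  ],
)

```text
clock: 31.57
position: [0.5157, 0.407, 0.2587]
eef_rot: [-180.0, 0.0, -107.1]
wrist_force: [-0.0, 0.3, -0.7]
finger_gap: 0.284
grasp_force: 98.5
```

>>> carry_out(
  dp=[
    [-0.005,0.005,0.03],
    [-0.005,0.005,0.08],
    [-0.005,0.005,0.12],
    [-0.005,0.005,0.15],
    [-0.005,0.005,0.18],
    [-0.005,0.005,0.21],
    [-0.005,0.005,0.24],
    [-0.005,0.005,0.24],
  ],
  dr=[
    [0,0,0],
    [0,0,0],
    [0,0,0],
    [0,0,0],
    [0,0,0],
    [0,0,0],
    [0,0,0],
    [0,0,0],
  ],
)

```text
clock: 32.23
position: [0.5155, 0.4075, 0.208]
eef_rot: [179.9, -0.1, -107.1]
wrist_force: [1.1, 0.9, -1.4]
finger_gap: 0.281
grasp_force: 98.5
```

>>> carry_out(
  dp=[
    [0,0,0.06],
    [0,0,0.12],
    [0,0,0.18],
    [0,0,0.24],
    [0,0,0.29],
    [0,0,0.33],
    [0,0,0.35],
    [0,0,0.35],
  ],
  dr=[
    [0,0,0],
    [0,0,0],
    [0,0,0],
    [0,0,0],
    [0,0,0],
    [0,0,0],
    [0,0,0],
    [0,0,0],
  ],
)

```text
clock: 32.9
position: [0.5156, 0.4075, 0.1386]
eef_rot: [179.9, -0.1, -107.1]
wrist_force: [-0.7, 0.7, -1.8]
finger_gap: 0.28
grasp_force: 98.5
```

>>> carry_out(
  dp=[
    [0,0,0],
    [0,0,0],
    [0,0,0],
  ],
  dr=[
    [0,0,0],
    [0,0,0],
    [0,0,0],
  ],
)

```text
clock: 33.15
position: [0.5167, 0.4082, 0.1411]
eef_rot: [-179.9, 0.1, -107.1]
wrist_force: [0.8, 0.6, -0.5]
finger_gap: 0.282
grasp_force: 98.5
```

>>> carry_out(
  dp=[
    [0,0.005,0.01],
    [0,0.005,0.02],
    [0,0.005,0.027],
    [0,0.005,0.027],
    [0,0.005,0.027],
  ],
  dr=[
    [0,0,0],
    [0,0,0],
    [0,0,0],
    [0,0,0],
    [0,0,0],
  ],
)

```text
clock: 33.57
position: [0.5152, 0.4083, 0.1348]
eef_rot: [-180.0, 0.0, -107.1]
wrist_force: [-0.4, 0.3, 0.1]
finger_gap: 0.277
grasp_force: 98.4
```

Right at the original hang pose, so I'll release and withdraw straight up.

>>> carry_out(
  dp=[
    [0,0,0],
    [0,0,0],
    [0,0,0],
    [0,0,0],
    [0,0,0],
    [0,0,0],
    [0,0,0],
    [0,0,0],
  ],
  dr=[
    [0,0,0],
    [0,0,0],
    [0,0,0],
    [0,0,0],
    [0,0,0],
    [0,0,0],
    [0,0,0],
    [0,0,0],
  ],
  gripper=-1,
)

```text
clock: 34.23
position: [0.5151, 0.4082, 0.1345]
eef_rot: [-180.0, -0.0, -107.1]
wrist_force: [-0.0, 0.2, -0.8]
finger_gap: 0.998
grasp_force: 0.0
```

>>> carry_out(
  dp=[
    [0,0,-0.03],
    [0,0,-0.1],
    [0,0,-0.2],
    [0,0,-0.3],
    [0,0,-0.4],
    [0,0,-0.5],
    [0,0,-0.65],
    [0,0,-0.65],
  ],
  dr=[
    [0,0,0],
    [0,0,0],
    [0,0,0],
    [0,0,0],
    [0,0,0],
    [0,0,0],
    [0,0,0],
    [0,0,0],
  ],
)

```text
clock: 34.9
position: [0.5168, 0.4092, 0.2723]
eef_rot: [-179.6, 0.5, -107.1]
wrist_force: [-0.1, -0.4, 2.1]
finger_gap: 1.003
grasp_force: 0.0
```

```bash
python3 - <<'E'
from h import *
s=m.get_state(); print(s["clock"],s["position"],s["finger_gap"],s["wrist_force"])
for n in ("scene","side"):
    f=m.grab_frame(n); cv2.imwrite(f"pics/{n}5.png",f["img"])
    for t in ("red_grip","red_driver","red_tip","yellow_driver"):
        print(n,t,[(np.round(q["xyz"],4).tolist(),round(float(q["conf"]),2)) for q in m.pinpoint(f,t)][:3])
u,v=map(int,proj(f,[.515,.408,.15])); cv2.imwrite("pics/fin.png",cv2.resize(f["img"][v-60:v+90,u-80:u+120],None,fx=4,fy=4))
E
```

```text
34.9 [0.51682512 0.40920458 0.27226055] 1.002890377734208 [-0.06116737 -0.44804975  2.07868653]
scene red_grip [([0.4727, 0.5627, 0.1242], 0.84), ([0.5157, 0.409, 0.1526], 0.72), ([0.5154, 0.4979, 0.1292], 0.58)]
scene red_driver [([0.4615, 0.5677, 0.0893], 0.85), ([0.5194, 0.5089, 0.0875], 0.66), ([0.5018, 0.416, 0.1153], 0.65)]
scene red_tip [([0.4736, 0.5562, 0.0006], 0.95), ([0.5184, 0.4054, 0.0265], 0.63)]
scene yellow_driver [([0.4812, 0.3264, 0.111], 0.78), ([0.4848, 0.1191, 0.0465], 0.37), ([0.5132, 0.41, 0.1512], 0.29)]
side red_grip [([0.5151, 0.4928, 0.1256], 0.88), ([0.4763, 0.5594, 0.1309], 0.82), ([0.5139, 0.4087, 0.1506], 0.81)]
side red_driver [([0.4601, 0.5606, 0.0846], 0.72), ([0.5025, 0.4083, 0.109], 0.68)]
side red_tip [([0.5167, 0.4941, -0.0003], 0.72), ([0.4722, 0.5615, 0.0035], 0.7), ([0.5084, 0.3598, -0.0021], 0.53)]
side yellow_driver [([0.4825, 0.3215, 0.1105], 0.7)]
```

View pics/fin.png

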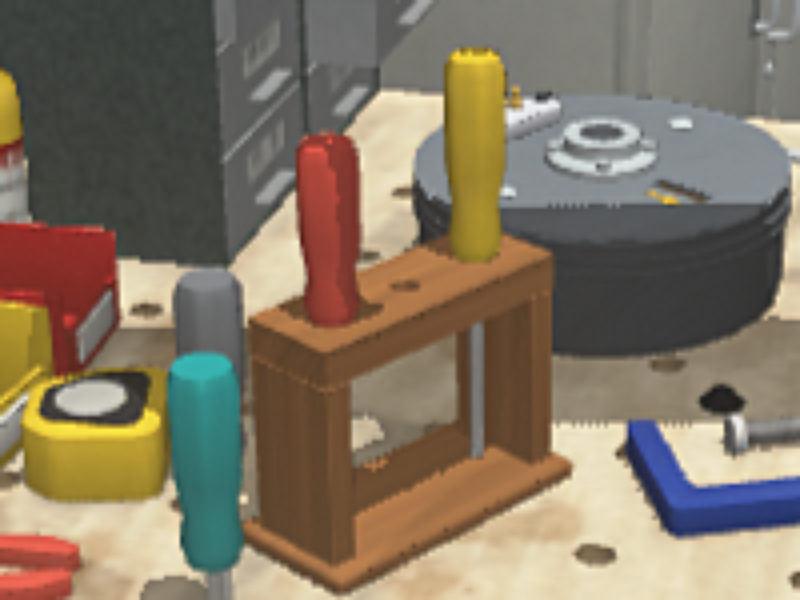

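The red driver (crop pixel 330,230) is seated upright on the strip, yellow is untouched, and the gripper is clear. Handing in.

```bash
python3 -c "
from cell import manip as m; print(m.finish_job())"
```

```text
the job is handed in; nothing more can be done
None
```

I handed the job in at about 35 s, with no verdict returned. The star wheel is about 2.2 teeth tighter, stopped at roughly 8 N at the tool. The red screwdriver is back in its hole, the yellow one was not touched, and the gripper is clear; the shoe's drag on the drum was felt only through the tool and not re-felt after the last lift.

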